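# Push the instrument cassette through the gap between the soaking tubs onto the clean mat

### The job

Gently push the closed steel instrument cassette along the table, through the narrow gap between the two fixed soaking tubs, until it lies wholly on the pale blue clean mat on the other side. Only push it with the fingers: do not lift it, tip it or flick it. Leave the pump bottle, the sharps bin and the swab jar standing where they are, and finish with the robot clear of everything.

Things in the scene. Friction and masses are not known exactly. Their poses are not given: they have to be found in the camera images.
- cassette: Loose closed steel box, 80 (its x) x 110 (its y, the long way) x 30 mm high, about 0.4 kg, flat on the table with square upright sides. Origin at the centre of its underside. On the lid stands a green lifting handle along y, 64 mm long, 12 mm wide, its top 47 mm above the table. It goes through the gap long way first, either end leading. It starts on either side of the tubs, up to about 30 mm off the line through the gap and turned up to about 0.3 rad from it.
- corner0 (a point): Corner of the cassette's underside at (-40, -55) mm in the cassette's frame.
- corner1 (a point): Corner of the cassette's underside at (40, -55) mm in the cassette's frame.
- corner2 (a point): Corner of the cassette's underside at (40, 55) mm in the cassette's frame.
- corner3 (a point): Corner of the cassette's underside at (-40, 55) mm in the cassette's frame.
- tub_near: Fixed grey soaking tub with a white lid, 100 x 100 mm and 45 mm high, upright corners rounded to 15 mm radius, lid panel to 49 mm, a 22 mm lid knob in its middle up to 61 mm. The tub nearer to the robot. Origin at the centre of its underside. Its +x axis points to tub_far across the gap; its y axis runs along the gap.
- tub_far: The same kind of tub, fixed, farther from the robot, turned the same way as tub_near. The gap between the two facing sides is 86 to 92 mm wide (origins 186 to 192 mm apart) and 100 mm long.
- mat: Pale blue square mat, 170 x 170 mm, fixed and flat, less than 1 mm thick, nothing to catch on. Origin at its centre. It lies on the other side of the tubs from the cassette's start, centre 170 to 200 mm from the gap's centre along the gap direction and within 30 mm of the line through the gap; turned within 0.08 rad of the tubs.
- pump_bottle: Bystander: loose clear-green pump bottle with a green pump, 60 mm across, 155 mm high. Origin at the centre of its underside.
- sharps_bin: Bystander: loose red bin with an orange lid, 60 x 60 mm, 65 mm high. Origin at the centre of its underside.
- swab_jar: Bystander: loose white jar with a blue cap, 56 mm across, 65 mm high. Origin at the centre of its underside.
Mind the look-alikes: they are no part of the job. What is shaped like the cassette but purple or red is not meant.

How it is judged:
By the outcome, as a careful person would: the job done as asked, in the order asked, and still so for the second after the job is handed in, with the robot touching nothing.
It also fails if it takes over 72 s, if anything falls off the work surface, if the arm or the gripper's body presses on something with over 40 N, if the wrist force passes 120 N, or if a joint passes its speed limit or range.

### The arm

A 6-joint arm with a two-finger parallel gripper is mounted at the origin on the work surface. World frame = base frame: x ahead of the robot, y to its left, z up, the work surface at z = 0. Lengths are in m, angles in rad, forces in N, time in s.
With the tool pointing down it reaches from about 0.35 to 0.775 m from the base axis. Payload 5.5 kg.
Tool frame: the origin (TCP) lies at the very end of the fingers, on their centre line; the grasp point (between the pads) lies 19 mm behind it (grip_point_offset is the distance from the TCP to the grasp point, in m); z points along the fingers, y is the direction in which the jaws open and shut (so a half turn about z gives the same grasp; the last joint's range is limited). The gripper opens to 85 mm and grips with 20 to 120 N. Pads are 22 mm wide; open, the fingers measure 114 mm over their backs; the gripper's body (76 mm by 85 mm) begins 54 mm behind the grasp point. The pads swing forward as they close: fully open they stand 13 mm farther back than shut.
Start: joints at [-1.301, 0.313, 0.046, 1.304, 0, 1.431], TCP at [0.229, -0.527, 0.231] pointing down, gripper open.
Joint ranges: [-2.76, 2.76], [-0.86, 1.69], [-1.03, 1.26], [-2.2, 2.34], [-1.47, 1.5], [-3.14, 3.14]. Speed limits (rad/s): [2.57, 2.57, 3.14, 3.14, 3.14, 3.14].

### API

Orientations are given as a unit quaternion [w, x, y, z].
In Python, from workcell import * gives the robot as it stands.
- The arm moves only by the shell command python3 -m crank 'ROWS' [OPENING] [FORCE]. ROWS is a JSON object of lists of equal length, an entry for each row: "travel": the shift along the tool's x, y, z in units of 40 mm (1.0 is 40 mm), a list of three; "turn": the turn about the tool's z in rad. In form: {"travel": [[x, y, z], ...], "turn": [turn, ...]}. A call has 1 to 5 rows; each row is the pose to reach, as a shift and turn from the pose commanded when the call began, along the tool's axes at that moment; what a row does not reach only later rows make up. A row lasts 1/12 s, in which the tool goes at most 41.7 mm and 7.16 degrees, less where a joint would pass 70% of its speed; a pose out of reach is approached as far as the arm can. A call with a gripper value outside its range is refused whole. OPENING is the finger opening in mm, from 0 to 85.4, set as the call begins (- or left out, the last holds). The fingers move at their own pace and stop on an object; FORCE is the grip in N (left out, the last holds). Time passes only in rows, so rows that repeat a pose let the fingers close. It gives the time, the measured TCP pose, the force and the opening at its end, in the units of the state.
- get_state(): the state, without advancing time (a new reading comes with each control period).
- read_camera(name): name is "scene" or "top"; returns a dict with "image" (384x512x3 uint8, red, green, blue), "K" (3x3 intrinsics, pixels), "R" (3x3) and "t" (3): a world point X has camera coordinates R X + t. Camera axes: x right, y down, z forward; pixel columns grow to the right and rows downward; lengths in m; the calibration is good to about 2 mm. A picture is of the moment at which its call begins. There is no depth.
- hand_in(): hands the job in, once; it reports no verdict.
The state is a dict: "clock": time; "joint_pos": joint angles; "qvel": joint speeds; "tau": joint torques, N m; "tcp_pos": TCP position; "orientation": TCP orientation; "wrist_force": force on the tool from outside, world axes, zero at the start; "ft_torque": the same for the moment, N m; "finger_gap": finger opening in m.
Only numpy, scipy, OpenCV 4.12 (cv2) and the standard library are available. Lean on these libraries where they do the work, as an engineer would, in place of code of your own. Each camera call takes 0.05 s, during which the arm holds its last target. There are 200 camera calls.

## Working session

There is one attempt and no reset: what is moved stays moved. The work goes in short steps, Python scripts to look and compute and a shell command to move; the robot and the scene stay as the last step left them, time stands still between calls to the robot, and variables do not carry over. Pictures are saved under pics/ and viewed, about 8 in all and at most 12, crops included, and the job is handed in when it is done.

```bash
mkdir -p pics; python3 - <<'E'
from workcell import *
import cv2
for n in("top","scene"):
    c=read_camera(n); cv2.imwrite(f"pics/{n}0.png",c["image"][:,:,::-1]); print(n,c["K"].round(1).tolist(),c["R"].round(3).tolist(),c["t"].round(3).tolist())
print(get_state())
E
```

```text
top [[421.3, 0.0, 253.5], [0.0, 421.3, 193.4], [0.0, 0.0, 1.0]] [[0.03, -1.0, 0.009], [-0.997, -0.031, -0.071], [0.071, -0.007, -0.997]] [0.068, 0.551, 1.09]
scene [[403.6, 0.0, 258.4], [0.0, 403.6, 192.3], [0.0, 0.0, 1.0]] [[0.119, 0.993, -0.006], [0.782, -0.097, -0.616], [-0.612, 0.069, -0.788]] [-0.174, -0.395, 1.54]
{'clock': 0.1, 'joint_pos': array([-1.30058830e+00,  3.13929382e-01,  4.50773761e-02,  1.30362427e+00,
       -3.77311138e-05,  1.43121207e+00]), 'qvel': array([-2.21436017e-05, -1.39589144e-03,  3.58318492e-03, -1.33214346e-03,
       -2.72151519e-04, -1.13358319e-03]), 'tau': array([ 1.51302105e-03, -4.81727064e+01,  2.99242973e+01,  1.28227743e-02,
       -2.02160782e-04,  1.06544192e-05]), 'tcp_pos': array([ 0.22895184, -0.52693489,  0.23048952]), 'orientation': array([-8.36954317e-04,  9.79081773e-01,  2.03465414e-01, -7.36467803e-05]), 'wrist_force': array([-0.56934969, -0.4404916 , -0.67103673]), 'ft_torque': array([-0.00485791,  0.0125182 ,  0.00101201]), 'finger_gap': 0.08527108695762946}
```

View pics/top0.png

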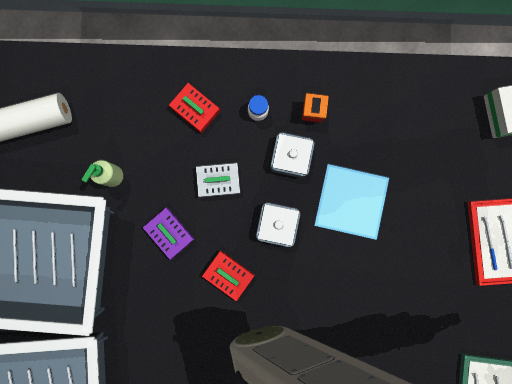

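View pics/scene0.png

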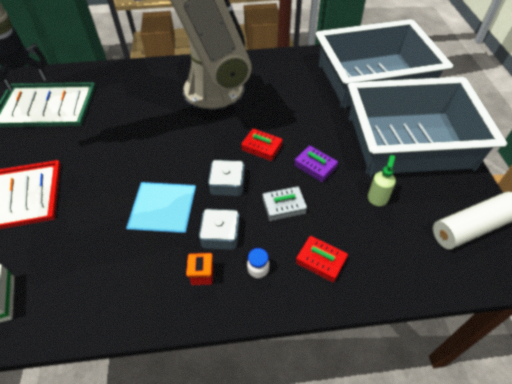

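The top view shows the cassette at (218,180) with its green handle, the tubs at (292,154) and (278,225), and the mat at (352,202). Red and purple look-alikes lie at (194,107), (228,276) and (168,233), with the jar at (258,107), the bin at (316,107) and the bottle at (105,173). The scene view agrees.

```bash
cat > h.py <<'E'
from workcell import *
import cv2, numpy as np
def ray(c,uv,z):
    uv=np.atleast_2d(uv).astype(float); d=np.c_[uv,np.ones(len(uv))]@np.linalg.inv(c["K"]).T@c["R"]
    C=-c["R"].T@c["t"]; return C+d*((z-C[2])/d[:,2])[:,None]
def blobs(mask,minA=40):
    cs,_=cv2.findContours(mask.astype(np.uint8),cv2.RETR_EXTERNAL,cv2.CHAIN_APPROX_NONE)
    return [k[:,0] for k in cs if cv2.contourArea(k)>minA]
def rect(c,k,z):
    P=ray(c,k,z)[:,:2]; (cx,cy),(w,h),a=cv2.minAreaRect((P*1000).astype(np.float32))
    return np.array([cx,cy]),(round(w,1),round(h,1)),a
def masks(im):
    hsv=cv2.cvtColor(im,cv2.COLOR_RGB2HSV); H,S,V=hsv[...,0],hsv[...,1],hsv[...,2]
    return dict(green=(H>50)&(H<80)&(S>120)&(V>80), white=(S<40)&(V>170), blue=(H>88)&(H<108)&(S>50)&(V>180))
def cassette(c,lo=None):
    "handle centre mm, long-axis angle (rad, from world -y, + toward +x)"
    m=masks(c["image"])["green"]; out=[]
    for k in blobs(m,25):
        o,s,a=rect(c,k,.047); P=ray(c,k,.047)[:,:2]
        vx,vy,_,_=cv2.fitLine((P*1000).astype(np.float32),cv2.DIST_L2,0,.01,.01).ravel()
        if vy>0: vx,vy=-vx,-vy
        out.append((o.round(1),s,round(float(np.arctan2(vx,-vy)),3),k.mean(0).round()))
    return out
E
python3 - <<'E'
from h import *
for n in("top","scene"):
    c=read_camera(n); print(n,"cam",(-c["R"].T@c["t"]).round(3)); m=masks(c["image"])
    for r in cassette(c): print("green",r)
    for k in blobs(m["white"],300):
        if k.mean(0)[0]>190 and k.mean(0)[0]<310: print("white49",k.mean(0).round(),rect(c,k,.049),'z30',rect(c,k,.03)[:2])
    for k in blobs(m["blue"],800):
        print("mat",k.mean(0).round(),rect(c,k,0))
c=read_camera("top")
print(ray(c,[[258,102]],.065),ray(c,[[316,104]],.065),ray(c,[[107,173]],.05),"red",ray(c,[[228,276],[194,107],[168,233]],.03))
E
```

```text
top cam [0.47  0.092 1.126]
green (array([334.1, 144.6]), (61.1, 10.6), -0.595, array([228., 277.]))
green (array([438.7, 303.9]), (60.4, 11.2), -0.828, array([166., 233.]))
green (array([581.8, 179.9]), (11.0, 62.3), 0.118, array([217., 179.]))
green (array([590.6, 505.1]), (33.0, 57.8), 0.644, array([ 92., 172.]))
green (array([773.3, 249.9]), (62.2, 10.5), -0.655, array([193., 105.]))
white49 [278. 224.] (array([469.61141968,  19.50604248]), (89.7, 90.0), 80.31600952148438) z30 (array([469.59594727,  18.22221375]), (91.3, 91.6))
white49 [217. 180.] (array([579.87200928, 178.44572449]), (76.6, 106.1), 6.968186378479004) z30 (array([581.8024292 , 179.96707153]), (77.9, 107.9))
white49 [293. 154.] (array([653.74975586, -12.6289444 ]), (89.1, 90.6), 79.93545532226562) z30 (array([656.98413086, -14.47991562]), (90.7, 92.2))
mat [352. 201.] (array([ 537.36175537, -178.76681519]), (169.7, 169.7), 78.93683624267578)
scene cam [1.272 0.029 0.969]
green (array([776.2, 249.7]), (58.0, 9.4), -0.666, array([322., 253.]))
green (array([584.4, 181.3]), (13.6, 57.7), 0.104, array([284., 198.]))
g
[... 349 characters left out ...]
 (94.7, 94.2), 80.17266845703125) z30 (array([639.81695557, -12.22092056]), (96.6, 96.2))
white49 [284. 201.] (array([596.07067871, 177.47940063]), (77.2, 107.2), 7.118528842926025) z30 (array([582.11090088, 180.55177307]), (78.8, 109.4))
white49 [226. 173.] (array([469.9967041 ,  21.05525208]), (93.3, 95.6), 80.12905883789062) z30 (array([453.43276978,  20.89668274]), (95.2, 97.5))
mat [161. 207.] (array([ 534.24475098, -177.87335205]), (170.6, 171.2), 78.79334259033203)
[[0.78088364 0.08061095 0.065     ]] [[ 0.78051679 -0.06829152  0.065     ]] [[0.587665  0.4614793 0.05     ]] red [[0.33351868 0.14396956 0.03      ]
 [0.77216648 0.24885735 0.03      ]
 [0.43888749 0.30270871 0.03      ]]
```

```bash
for i in 1; do
python3 -m crank '{"travel":[[0.63,-0.586,0],[1.257,-1.171,0],[1.885,-1.757,0],[2.514,-2.342,0],[3.142,-2.928,0]],"turn":[0,0,0,0,0]}' 44 30
python3 -m crank '{"travel":[[0.63,-0.586,0],[1.257,-1.171,0],[1.885,-1.757,0],[2.514,-2.342,0],[3.142,-2.928,0]],"turn":[0,0,0,0,0]}'
python3 -m crank '{"travel":[[0.63,-0.586,0],[1.257,-1.171,0],[1.885,-1.757,0],[2.514,-2.342,0],[3.142,-2.928,0]],"turn":[0,0,0,0,0]}'
python3 -m crank '{"travel":[[0.63,-0.586,0],[1.257,-1.171,0],[1.885,-1.757,0],[2.514,-2.342,0],[3.142,-2.928,0]],"turn":[0,0,0,0,0]}'
python3 -m crank '{"travel":[[0.63,-0.586,0],[1.257,-1.171,0],[1.885,-1.757,0],[2.514,-2.342,0],[3.142,-2.928,0]],"turn":[0,0,0,0,0]}'
done
python3 -m crank '{"travel":[[0,0,0],[0,0,0],[0,0,0],[0,0,0],[0,0,0]],"turn":[-0.12,-0.24,-0.36,-0.48,-0.6]}'
python3 -m crank '{"travel":[[0,0,0],[0,0,0],[0,0,0],[0,0,0],[0,0,0]],"turn":[-0.12,-0.24,-0.36,-0.48,-0.6]}'
python3 -m crank '{"travel":[[0,0,0],[0,0,0]],"turn":[-0.081,-0.081]}'
```

```text
clock: 0.67
tcp_pos: [0.2979, -0.3684, 0.2312]
orientation: [-0.0, 0.979, 0.203, 0.0]
wrist_force: [0.2, 0.5, 0.5]
finger_gap: 0.044
clock: 1.08
tcp_pos: [0.3666, -0.2109, 0.2314]
orientation: [0.0, 0.979, 0.203, 0.0]
wrist_force: [0.8, -0.5, -0.9]
finger_gap: 0.044
clock: 1.5
tcp_pos: [0.4352, -0.0532, 0.2315]
orientation: [0.0, 0.979, 0.203, 0.0]
wrist_force: [0.4, -0.3, 0.3]
finger_gap: 0.044
clock: 1.92
tcp_pos: [0.5039, 0.1044, 0.2313]
orientation: [0.0, 0.979, 0.204, 0.0]
wrist_force: [0.1, -0.5, -0.0]
finger_gap: 0.044
clock: 2.33
tcp_pos: [0.5724, 0.2618, 0.2311]
orientation: [0.0, 0.979, 0.204, -0.0]
wrist_force: [0.6, 0.4, 0.3]
finger_gap: 0.0437
clock: 2.75
tcp_pos: [0.572, 0.2603, 0.2309]
orientation: [-0.0, 0.874, 0.486, -0.0]
wrist_force: [-0.2, 0.3, 0.3]
finger_gap: 0.0438
clock: 3.17
tcp_pos: [0.5721, 0.2601, 0.231]
orientation: [-0.0, 0.691, 0.723, -0.0]
wrist_force: [-0.1, -0.6, -0.2]
finger_gap: 0.0442
clock: 3.33
tcp_pos: [0.5721, 0.26, 0.231]
orientation: [-0.0, 0.663, 0.749, -0.0]
wrist_force: [0.5, -0.3, 0.0]
finger_gap: 0.0437
```

```bash

python3 -m crank '{"travel":[[0,0,0.8],[0,0,1.6],[0,0,2.4],[0,0,3.2],[0,0,4.0]],"turn":[0,0,0,0,0]}'
python3 -m crank '{"travel":[[0,0,0.5],[0,0,0.9],[0,0,1.2],[0,0,1.4],[0,0,1.45]],"turn":[0,0,0,0,0]}'
python3 -m crank '{"travel":[[-0.08,0,0],[-0.16,0,0],[-0.22,0,0],[-0.28,0,0],[-0.32,0,0]],"turn":[0,0,0,0,0]}'
python3 - <<'E'
from h import *
c=read_camera("top"); cv2.imwrite("pics/top1.png",cv2.resize(c["image"][100:290,140:340,::-1],None,fx=3,fy=3))
for r in cassette(c)[2:4]: print(r)
print(get_state()["tcp_pos"])
E
```

```text
clock: 3.75
tcp_pos: [0.572, 0.26, 0.07]
orientation: [0.0, 0.664, 0.747, 0.0]
wrist_force: [0.2, 0.1, -0.0]
finger_gap: 0.0441
clock: 4.17
tcp_pos: [0.5715, 0.2598, 0.0119]
orientation: [-0.0, 0.664, 0.748, -0.001]
wrist_force: [-0.5, 0.6, 0.1]
finger_gap: 0.044
clock: 4.58
tcp_pos: [0.5744, 0.247, 0.0142]
orientation: [0.0, 0.664, 0.748, 0.001]
wrist_force: [-0.7, 0.0, 0.7]
finger_gap: 0.0439
(array([586.5, 503.4]), (31.3, 55.7), 0.71, array([ 91., 172.]))
(array([773.4, 249.8]), (62.1, 10.4), -0.657, array([193., 105.]))
[0.57421625 0.24678411 0.0139684 ]
```

View pics/top1.png

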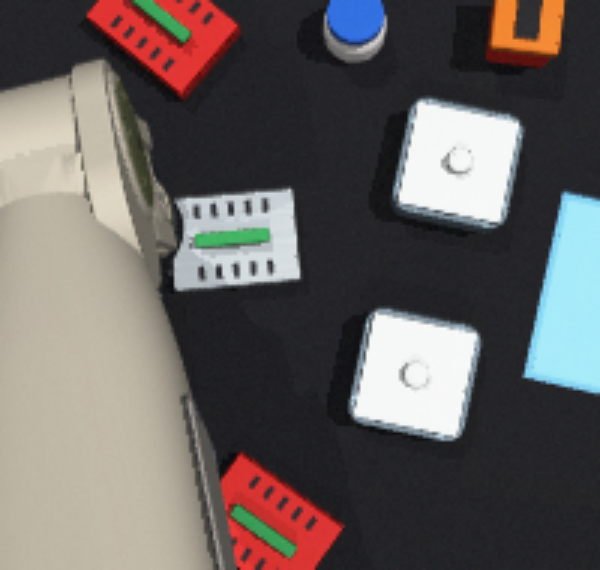

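The cassette (crop centre about (235,238)) is undisturbed. The fingers are just behind its left end, and the way to the gap is free. Next is a pushing arc that turns it into line with the gap.

```bash

python3 -m crank '{"travel":[[-0.04,0,0],[-0.06,0,0]],"turn":[0,0]}'
python3 -m crank '{"travel":[[-0.087,0.023,0],[-0.175,0.045,0],[-0.262,0.066,0],[-0.35,0.086,0],[-0.439,0.104,0]],"turn":[0.0145,0.029,0.0435,0.058,0.0725]}'
python3 -m crank '{"travel":[[-0.087,0.023,0],[-0.175,0.045,0],[-0.262,0.066,0],[-0.35,0.086,0],[-0.439,0.104,0]],"turn":[0.0145,0.029,0.0435,0.058,0.0725]}'
cat >> h.py <<'E'
G=np.array([561.6,3.9]); U=np.array([.985,-.1725]); D=np.array([-.1725,-.985])
def report():
    for n in ("top","scene"):
        c=read_camera(n)
        for o,s,a,_ in cassette(c):
            r=o-G
            if abs(r@U)<50 and abs(r@D)<220: print(n,"along",(r@D).round(1),"lat",(r@U).round(1),"yaw err",round(a+.1725,3),s,o)
    s=get_state(); q=s["orientation"]; r=s["tcp_pos"][:2]*1000-G
    hd=2*np.arctan2(q[2],q[1]); a=np.arctan2(-np.cos(hd),np.sin(hd))
    print("tool along",(r@D).round(1),"lat",(r@U).round(1),"yaw err",round(a+.1725,3),"z",s["tcp_pos"][2].round(4),"F",s["wrist_force"].round(1),"t",s["clock"])
E
python3 -c "from h import *;report()"
```

```text
clock: 4.8
tcp_pos: [0.5742, 0.2454, 0.0137]
orientation: [-0.0, 0.663, 0.748, 0.001]
wrist_force: [-0.0, 2.3, 1.7]
finger_gap: 0.0437
clock: 5.22
tcp_pos: [0.5807, 0.228, 0.0136]
orientation: [0.0, 0.691, 0.723, 0.001]
wrist_force: [-0.7, 3.9, 3.0]
finger_gap: 0.0438
clock: 5.63
tcp_pos: [0.5854, 0.2103, 0.0133]
orientation: [0.0, 0.716, 0.698, 0.0]
wrist_force: [0.3, 3.5, 3.4]
finger_gap: 0.0437
top along -143.1 lat -2.8 yaw err 0.146 (59.8, 11.0) [583.5 145.3]
scene along -143.1 lat -0.4 yaw err 0.162 (13.0, 57.8) [585.9 144.9]
tool along -206.7 lat -12.1 yaw err 0.146 z 0.0131 F [0.6 0.7 0.4] t 5.7333
```

```bash

python3 -m crank '{"travel":[[-0.087,0.023,0],[-0.175,0.045,0],[-0.262,0.066,0],[-0.35,0.086,0],[-0.439,0.104,0]],"turn":[0.0145,0.029,0.0435,0.058,0.0725]}'
python3 -m crank '{"travel":[[-0.087,0.023,0],[-0.175,0.045,0],[-0.262,0.066,0],[-0.35,0.086,0],[-0.439,0.104,0]],"turn":[0.0145,0.029,0.0435,0.058,0.0725]}'
python3 - <<'E'
from h import *
report()
c=read_camera("scene"); cv2.imwrite("pics/s2.png",cv2.resize(c["image"][130:260,170:330,::-1],None,fx=4,fy=4))
E
```

```text
clock: 6.15
tcp_pos: [0.5887, 0.1925, 0.013]
orientation: [-0.0, 0.741, 0.671, -0.0]
wrist_force: [-0.1, 1.4, 0.3]
finger_gap: 0.0439
clock: 6.57
tcp_pos: [0.5912, 0.1745, 0.013]
orientation: [0.0, 0.765, 0.644, -0.0]
wrist_force: [0.7, 2.0, -1.6]
finger_gap: 0.0439
top along -106.3 lat -0.2 yaw err 0.004 (57.5, 10.6) [579.7 108.6]
scene along -108.6 lat 2.4 yaw err 0.002 (57.3, 10.7) [582.7 110.5]
tool along -172.7 lat -0.2 yaw err 0.001 z 0.0131 F [-0.  -1.1 -0.1] t 6.6667
```

View pics/s2.png

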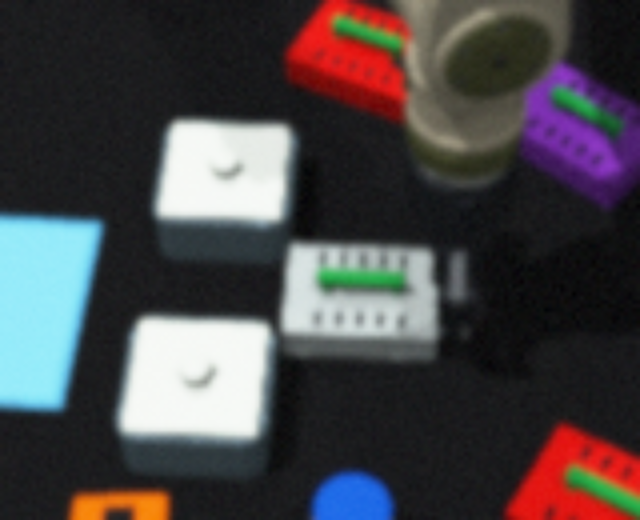

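The scene crop shows the cassette centred at about (360,300), square to the gap mouth between the tubs. I'll push straight in, gently.

```bash

python3 -m crank '{"travel":[[-0.1,0,0],[-0.2,0,0],[-0.3,0,0],[-0.4,0,0],[-0.5,0,0]],"turn":[0,0,0,0,0]}' | grep -E 'tcp|force'
python3 -m crank '{"travel":[[-0.1,0,0],[-0.2,0,0],[-0.3,0,0],[-0.4,0,0],[-0.5,0,0]],"turn":[0,0,0,0,0]}'| grep -E 'tcp|force'
python3 -c "from h import *;report()"
```

```text
tcp_pos: [0.5878, 0.155, 0.0132]
wrist_force: [-0.2, 0.7, -1.1]
tcp_pos: [0.5845, 0.1352, 0.0133]
wrist_force: [1.1, 1.8, -1.2]
top along -57.3 lat 0.3 yaw err -0.033 (40.3, 11.1) [571.8  60.3]
scene along -68.7 lat 1.3 yaw err -0.012 (58.1, 13.8) [574.7  71.4]
tool along -132.9 lat -0.1 yaw err 0.002 z 0.0134 F [-0.6  0.5 -0.1] t 7.65
```

```bash

python3 -m crank '{"travel":[[-0.1,0,0],[-0.2,0,0],[-0.3,0,0],[-0.4,0,0],[-0.5,0,0]],"turn":[0,0,0,0,0]}' | grep -E 'tcp|force'
python3 -m crank '{"travel":[[-0.1,0,0],[-0.2,0,0],[-0.3,0,0],[-0.4,0,0],[-0.5,0,0]],"turn":[0,0,0,0,0]}'| grep -E 'tcp|force'
python3 -c "from h import *;report()"
```

```text
tcp_pos: [0.5813, 0.1158, 0.0134]
wrist_force: [0.8, 2.9, -0.5]
tcp_pos: [0.5779, 0.096, 0.0134]
wrist_force: [0.5, 3.5, 0.1]
scene along -28.4 lat 2.8 yaw err -0.011 (57.6, 10.8) [569.3  31.4]
tool along -92.8 lat 0.1 yaw err 0.002 z 0.0133 F [-0.9  1.4  0.3] t 8.5833
```

Forces stay at 1–4 N, so it isn't jamming. I'll keep going through the gap.

```bash

python3 -m crank '{"travel":[[-0.1,0,0],[-0.2,0,0],[-0.3,0,0],[-0.4,0,0],[-0.5,0,0]],"turn":[0,0,0,0,0]}' | grep -E 'tcp|force'
python3 -m crank '{"travel":[[-0.1,0,0],[-0.2,0,0],[-0.3,0,0],[-0.4,0,0],[-0.5,0,0]],"turn":[0,0,0,0,0]}'| grep -E 'tcp|force'
python3 -m crank '{"travel":[[-0.1,0,0],[-0.2,0,0],[-0.3,0,0],[-0.4,0,0],[-0.5,0,0]],"turn":[0,0,0,0,0]}'| grep -E 'tcp|force'
python3 - <<'E'
from h import *
report()
c=read_camera("scene"); cv2.imwrite("pics/s3.png",cv2.resize(c["image"][130:270,110:310,::-1],None,fx=4,fy=4))
E
```

```text
tcp_pos: [0.5743, 0.0762, 0.0133]
wrist_force: [-0.6, 2.5, 0.2]
tcp_pos: [0.5709, 0.0564, 0.0133]
wrist_force: [0.6, 3.2, 1.4]
tcp_pos: [0.5675, 0.0367, 0.0133]
wrist_force: [0.4, 3.0, 0.1]
scene along 30.6 lat 2.4 yaw err -0.023 (56.6, 13.9) [558.7 -26.7]
tool along -32.7 lat 0.2 yaw err 0.002 z 0.0132 F [-0.4  0.7  0.7] t 9.9333
```

View pics/s3.png

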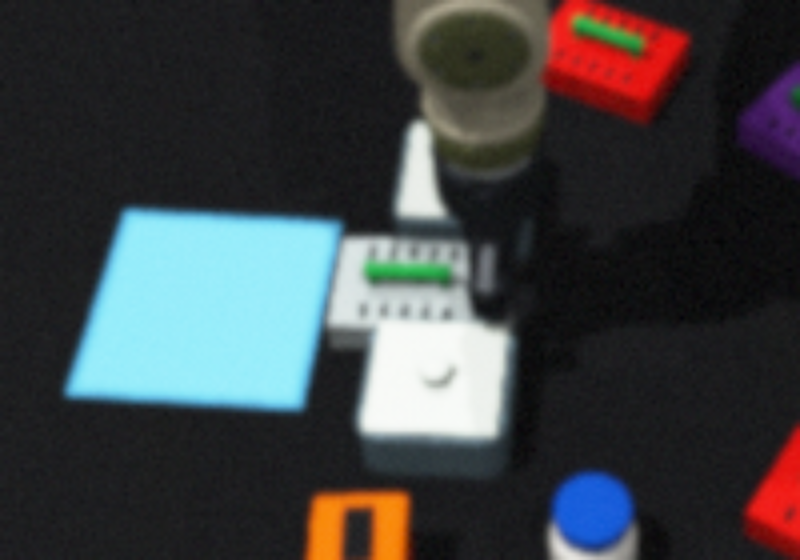

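The cassette (centre about (405,290)) is halfway out of the gap, straight, with its leading end at the mat's edge. I'll carry on onto the mat.

```bash

python3 -m crank '{"travel":[[-0.1,0,0],[-0.2,0,0],[-0.3,0,0],[-0.4,0,0],[-0.5,0,0]],"turn":[0,0,0,0,0]}' | grep -E 'tcp|force'
python3 -m crank '{"travel":[[-0.1,0,0],[-0.2,0,0],[-0.3,0,0],[-0.4,0,0],[-0.5,0,0]],"turn":[0,0,0,0,0]}'| grep -E 'tcp|force'
python3 -m crank '{"travel":[[-0.1,0,0],[-0.2,0,0],[-0.3,0,0],[-0.4,0,0],[-0.5,0,0]],"turn":[0,0,0,0,0]}'| grep -E 'tcp|force'
python3 -m crank '{"travel":[[-0.1,0,0],[-0.2,0,0],[-0.3,0,0],[-0.4,0,0],[-0.5,0,0]],"turn":[0,0,0,0,0]}'| grep -E 'tcp|force'
python3 -c "from h import *;report()"
```

```text
tcp_pos: [0.564, 0.017, 0.0131]
wrist_force: [0.1, 2.4, -0.6]
tcp_pos: [0.5607, -0.0027, 0.0132]
wrist_force: [0.2, 1.7, -1.2]
tcp_pos: [0.5574, -0.0224, 0.0133]
wrist_force: [-0.7, 0.2, -0.1]
tcp_pos: [0.554, -0.0421, 0.0133]
wrist_force: [0.4, 1.3, -1.1]
scene along 110.1 lat 2.6 yaw err 0.008 (58.8, 14.1) [ 545.2 -105. ]
tool along 47.1 lat 0.7 yaw err 0.002 z 0.0134 F [-0.5  0.7  0. ] t 11.75
```

```bash

python3 -m crank '{"travel":[[-0.1,0,0],[-0.2,0,0],[-0.3,0,0],[-0.4,0,0],[-0.5,0,0]],"turn":[0,0,0,0,0]}' | grep -E 'tcp|force'
python3 -m crank '{"travel":[[-0.1,0,0],[-0.2,0,0],[-0.3,0,0],[-0.4,0,0],[-0.5,0,0]],"turn":[0,0,0,0,0]}'| grep -E 'tcp|force'
python3 -m crank '{"travel":[[-0.1,0,0],[-0.2,0,0],[-0.3,0,0],[-0.4,0,0],[-0.5,0,0]],"turn":[0,0,0,0,0]}'| grep -E 'tcp|force'
python3 -m crank '{"travel":[[-0.1,0,0],[-0.18,0,0],[-0.25,0,0],[-0.3,0,0],[-0.34,0,0]],"turn":[0,0,0,0,0]}'| grep -E 'tcp|force'
python3 - <<'E'
from h import *
report()
c=read_camera("scene"); cv2.imwrite("pics/s4.png",cv2.resize(c["image"][130:270,110:310,::-1],None,fx=4,fy=4))
E
```

```text
tcp_pos: [0.5508, -0.0617, 0.0134]
wrist_force: [0.9, 2.7, 0.8]
tcp_pos: [0.5474, -0.0815, 0.0134]
wrist_force: [0.4, 3.3, 2.1]
tcp_pos: [0.544, -0.1012, 0.0134]
wrist_force: [0.8, 4.2, 2.8]
tcp_pos: [0.5417, -0.1145, 0.0133]
wrist_force: [0.8, 4.0, 4.0]
scene along 182.8 lat 2.7 yaw err 0.004 (59.3, 14.2) [ 532.7 -176.6]
tool along 120.3 lat 0.7 yaw err 0.002 z 0.0132 F [-0.4  1.4  1.2] t 13.5167
```

View pics/s4.png

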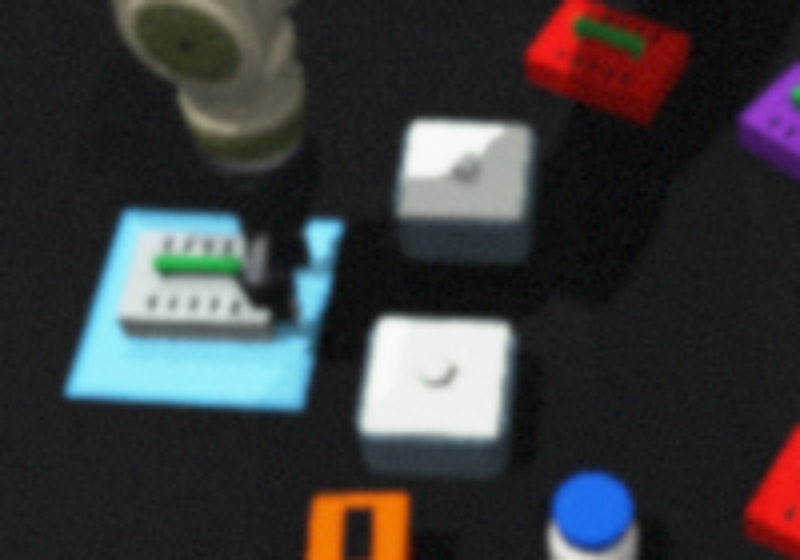

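The cassette (about (195,280)) lies on the mat with blue visible on all sides. I'll back off, rise and swing clear.

```bash

python3 -m crank '{"travel":[[0.1,0,0],[0.2,0,0],[0.3,0,0],[0.4,0,0],[0.5,0,0]],"turn":[0,0,0,0,0]}' | grep -E 'tcp|force'
python3 -m crank '{"travel":[[0.5,0,-0.6],[0,0,-1.4],[0,0,-2.2],[0,0,-3.0],[0,0,-3.8]],"turn":[0,0,0,0,0]}'| grep -E 'tcp|force'
python3 -m crank '{"travel":[[0,-0.7,-0.4],[0,-1.4,-0.8],[0,-2.1,-1.0],[0,-2.8,-1.2],[0,-3.4,-1.2]],"turn":[0,0,0,0,0]}'| grep -E 'tcp|force'
python3 -m crank '{"travel":[[-0.9,0,0],[-1.8,0,0],[-2.7,0,0],[-3.6,0,0],[-4.5,0,0]],"turn":[0,0,0,0,0]}'| grep -E 'tcp|force'
python3 -m crank '{"travel":[[-0.9,0,0],[-1.8,0,0],[-2.7,0,0],[-2.7,0,0],[-2.7,0,0]],"turn":[0,0,0,0,0]}'| grep -E 'tcp|force'
python3 - <<'E'
from h import *
report()
c=read_camera("top"); cv2.imwrite("pics/top5.png",c["image"][:,:,::-1])
m=masks(c["image"])
k=[k for k in blobs(m["white"],300) if 330<k.mean(0)[0]<375 and 160<k.mean(0)[1]<240]
M=np.array([536.5,-178.5]); R=np.deg2rad(78.9); A=np.array([[np.cos(R),np.sin(R)],[-np.sin(R),np.cos(R)]])
for q in k:
    o,s,a=rect(c,q,.03); print("lid",o,s,a); b=cv2.boxPoints((o.tolist(),(80,110) if s[0]<s[1] else (110,80),a)); print("corners in mat frame",((b-M)@A.T).round(1).tolist())
print(ray(c,[[258,102]],.065))
E
```

```text
tcp_pos: [0.545, -0.094, 0.0131]
wrist_force: [-0.2, 0.0, 0.0]
tcp_pos: [0.5447, -0.0941, 0.1667]
wrist_force: [0.4, -0.9, -0.4]
tcp_pos: [0.4101, -0.0711, 0.2148]
wrist_force: [0.3, -0.2, 0.3]
tcp_pos: [0.3801, -0.2501, 0.2136]
wrist_force: [0.5, -0.3, -0.6]
tcp_pos: [0.3618, -0.3567, 0.2128]
wrist_force: [0.3, 1.0, -0.9]
top along 183.9 lat 1.3 yaw err 0.001 (61.3, 11.1) [ 531.2 -177.5]
scene along 182.8 lat 2.8 yaw err -0.009 (59.3, 14.0) [ 532.8 -176.6]
tool along 387.4 lat -134.6 yaw err 0.003 z 0.213 F [0.3 1.1 0.3] t 15.75
lid [ 530.9083252  -178.60470581] (107.7, 77.6) 80.4007339477539
corners in mat frame [[-57.2, 44.0], [-55.1, -36.0], [54.8, -33.1], [52.8, 46.9]]
[[0.78088364 0.08061095 0.065     ]]
```

View pics/top5.png

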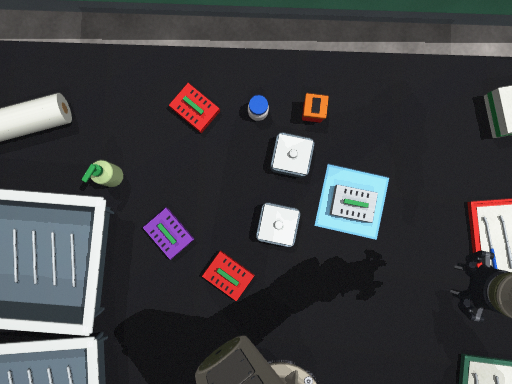

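The cassette (355,203) lies on the mat with at least 27 mm to spare on every side. The bystanders are at the same pixels as before: jar (258,107), bin (316,107), bottle (105,173). The arm is clear.

```bash
python3 -c "from workcell import *; print(hand_in())"
```

```text
the job is handed in; nothing more can be done
None
```

I pushed the cassette through the gap and onto the pale blue mat using only the two finger tips against its rear end, then handed the job in. The push was a short arc to line it up with the gap, then a straight run. The pushes took about 11 s, and the clock stood at about 16 s at the end.

**Position:** In the last top view all four corners were at least 27 mm inside the mat's edge. The two cameras agreed on the handle's position to about 2 mm.

**Forces:** The readings at the end of each push were about 6 N or less, and nothing jammed in the gap. They do not cover peaks within a move.

**Bystanders and look-alikes:** The pump bottle, sharps bin, swab jar and look-alikes appeared unmoved in the last picture. I judged that by eye against the first one, not by measuring again.

**Robot:** The arm is clear of everything, with the finger tips about 0.2 m above the table.

**Disagreements:** While the arm partly hid the handle in the top view, the two cameras differed by up to 11 mm. I used the scene camera for that stretch. No final check failed.

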